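# Empty the post canister

### The job

Unscrew the blue cap from the clear canister in the tipping stand and set it down on the bench, then turn the red crank handle over so that both steel posts tip out into the grey tray. Swing the canister back fully upright and screw the cap back down all the way, leaving the other things on the bench where they are.

Things in the scene. Friction and masses are not known exactly. Their poses are not given: they have to be found in the camera images.
- stand: Tipping stand fixed to the bench: grey base 110 x 72 x 10 mm, two aluminium cheeks 44 mm wide, 140 mm high, carrying the canister on a level hinge 130 mm above the bench. Origin: underside of the base, on the canister's centre line. x: from the crank side to the other end (the crank points roughly to the robot's right); z: up. The tray lies on its -y side, away from the robot.
- tipper (a joint): Hinge of the canister, along the stand's x. 0 = canister upright (end stop); grows as the mouth tips towards -y, over the tray; end stop at 2.27 rad with the mouth 40 degrees below level, where the posts slide out. Stiff (about 0.35 N m, some 5 N at the crank handle): stays where it is left.
- crank_grip (a point): Grip point of the red crank handle, a round bar 14 mm thick, 80 mm long, parallel to the hinge; 33 mm from its free end. It circles the hinge at 70 mm radius: at joint 0 on the +y side, 20 degrees above hinge height; it passes over the top and at 2.27 rad is on the -y side, 30 degrees above hinge height. The bar may turn between fingers.
- hinge_axis (a point): Point on the hinge axis level with the crank grip: centre of the circle of crank_grip. Axes as the stand.
- canister_rim (a point): Centre of the mouth of the clear tube canister (40 mm outside, 48 mm over its thread, bore 32 mm, 105 mm long), 50 mm from the hinge, 180 mm above the bench when upright. Axes as the stand when upright. The clamp ring (56 mm wide, top 35 mm below the rim) has a white mark on its -x side and an orange one 2.54 rad counter-clockwise of it.
- cap_centre (a point): Centre of the round blue ribbed screw cap, 59 mm in diameter, 29 mm high (underside 14 mm below this point); z through its closed top; a white line shows its -x side. It starts screwed home, 6.5 mm below the rim point, white line at the white mark. Off the canister it stands well on the bench; there is free bench round x 0.46, y 0.27.
- post_a_centre (a point): Middle of a steel optical post, round, 13 mm thick, 75 mm long (its z along it); starts standing loose in the canister.
- post_b_centre (a point): Middle of the second such post.
- tray_near_edge (a point): Loose open grey tray 140 (x) x 180 (y) x 24 mm, walls and floor 4 mm, 0.7 kg, standing partly on the green cutting mat, behind the stand, where the mouth tips. Point: foot of its wall next to the stand, in the middle; the tray reaches from here 180 mm along its -y, 70 mm to either side in x.
- board_marker_centre (a point): Bystander, to be left where it is: white and orange marker lying, 134 mm. Point at its middle.
- ball_driver_blue_centre (a point): Bystander, to be left where it is: hex driver with blue handle lying, 146 mm. Point at its middle.
- propanol_bottle_centre (a point): Bystander, to be left where it is: white dropper bottle with red tip, 40 mm wide, 95 mm high. Point at its middle.
- fork_a_centre (a point): Bystander, to be left where it is: light metal clamping fork, 25 x 60 x 12 mm. Point at its middle.
- pocket_torch_centre (a point): Bystander, to be left where it is: black torch lying, 104 mm. Point at its middle.
- cap: The cap, origin in the middle of its underside. Right-hand thread, 27 mm a turn (4.3 mm per rad), play 1.6 mm: counter-clockwise from above it rises, is free after 2.35 rad, and at 2.54 rad (10.5 mm up) its white line is at the orange mark. Set it on again there, lightly down; 2.54 rad clockwise brings it home (tight by 0.3 rad more). Set on at other angles it may need up to 2 rad more.
Things that resemble listed ones, but are neither listed nor needed, are in the scene too. Of the things like the cap, leave any that is green; of the rest the smaller one is meant.

How it is judged:
By the outcome, as a careful person would: the job done as asked, in the order asked, and still so for the second after the job is handed in, with the robot touching nothing.
It also fails if it takes over 72 s, if anything falls off the work surface, if the arm or the gripper's body presses on something with over 40 N, if the wrist force passes 120 N, or if a joint passes its speed limit or range.

### The arm

A 7-joint arm with a two-finger parallel gripper is mounted at the origin on a cart in front of the work surface, level with it; the furniture and walls round the work are solid. World frame = base frame: x ahead of the robot, y to its left, z up, the work surface at z = 0. Lengths are in mm, angles in rad, forces in N, time in s.
With the tool pointing down it reaches from about 400 to 875 mm from the base axis. Payload 4.4 kg.
Tool frame: the origin (TCP) lies on the centre line of the jaws, within the pads' length; the fingertips stand 19 mm ahead of it and the grasp point (between the pads) is the TCP; z points along the fingers, y is the line along which they close (so a half turn about z gives the same grasp; the last joint's range is limited). The gripper opens to 85 mm and grips with 20 to 120 N. Pads are 22 mm wide; open, the fingers measure 114 mm over their backs; the gripper's body (76 mm by 85 mm) begins 54 mm behind the grasp point. The pads swing forward as they close: fully open they stand 13 mm farther back than shut.
Start: joints at [-1.407, 0.628, 0.038, 1.517, -0.027, 0.996, -0.02], TCP at [148.034, 632.932, 250.313] pointing down, gripper open.
Joint ranges: [-3.06, 3.06], [-0.37, 2.12], [-1.25, 1.32], [0.18, 2.47], [-1.1, 4.24], [0.23, 1.98], [-2.94, 2.94]. Speed limits (rad/s): [2.57, 2.57, 3.14, 3.14, 3.14, 3.14, 3.14].

### API

Orientations are given as [roll, pitch, yaw] about the fixed x, y, z axes, in that order (R = Rz(yaw) Ry(pitch) Rx(roll)).
In Python, from cell import ctrl, viewer, silhouettes gives the robot as it stands.
- The arm moves only by the shell command python3 -m creep 'ROWS'. ROWS is JSON, a list of rows, each an object with "jaw": the gripper command: -1 is shut, 1 is fully open, values between are in proportion; "xyz": the shift along the tool's x, y, z in mm, a list of three; "angular": the turn, a rotation vector about the tool's x, y, z in rad, a list of three. In form: [{"jaw": jaw, "xyz": [tx, ty, tz], "angular": [rx, ry, rz]}, ...]. A call has 1 to 12 rows; each row is the pose to reach, as a shift and turn from the pose commanded when the call began, along the tool's axes at that moment; what a row does not reach only later rows make up. A row lasts 1/8 s, in which the tool goes at most 62.5 mm and 10.7 degrees, less where a joint would pass 70% of its speed; a pose out of reach is approached as far as the arm can. A call with a gripper value outside its range is refused whole. The fingers move at their own pace and stop on an object; the grip force is fixed at half the most. Time passes only in rows, so rows that repeat a pose let the fingers close. It gives the time, the measured TCP pose, the force, the opening and the grip force at its end, in the units of the state.
- ctrl.read_state(): the state, without advancing time (a new reading comes with each control period).
- viewer.get_image(name): name is "scene" or "top"; returns (picture, depth): 400x640x3 uint8, red, green, blue; 400x640 float32, mm along the optical axis (not along the pixel's ray), 0 where there is no reading.
- viewer.camera_model(name): a dict with "fx", "fy", "cx", "cy" (pixels), "dist" ([k1, k2, p1, p2, k3] as OpenCV has them; the pictures are not rectified), "T" (4x4, takes a point from camera to world coordinates). Camera axes: x right, y down, z forward; pixel columns grow to the right and rows downward; lengths in mm; the calibration is good to about 2 mm. A picture is of the moment at which its call begins. camera_model takes no time and is no camera call.
- ctrl.finish_job(): hands the job in; it is judged then, once.
Trained networks look in the newest picture that a camera, given by its name, has taken for a name from the list of things; names that differ only in an ending like _2 or _b are one class to them, and where a whole thing is asked for, a point or a joint stands for the part that bears it (a point fixed in the world has none). Each returns a list of dicts, best first, with "score" (0 to 1); they miss things now and then, are a little off and sometimes report something else, mostly with a low value. They report only what shows in the picture. A call takes as long as a camera call. They do not tell look-alikes from the thing itself.
- silhouettes(camera, target): "pixels" (400x640 bool, what is visible of it) and "xy" ([column, row] in pixels, amid what is visible of it).
The state is a dict: "clock": time; "qpos": joint angles; "qd": joint speeds; "tau": joint torques, N m; "eef_pos": TCP position; "tool_rot": TCP orientation; "force": force on the tool from outside, world axes, zero at the start; "torque": the same for the moment, N m; "width": finger opening in mm; "gripper_force": force on a finger pad.
Only numpy, scipy, OpenCV 4.12 (cv2) and the standard library are available. Lean on these libraries where they do the work, as an engineer would, in place of code of your own. Each camera call takes 0.05 s, during which the arm holds its last target. There are 200 camera calls.

## Working session

There is one attempt and no reset: what is moved stays moved. The work goes in short steps, Python scripts to look and compute and a shell command to move; the robot and the scene stay as the last step left them, time stands still between calls to the robot, and variables do not carry over. Pictures are saved under pics/ and viewed, at most 10 in all, crops included, and the job is handed in when it is done.

```bash
mkdir -p pics; ls
python3 - <<'E'
from cell import ctrl, viewer, silhouettes
import cv2, numpy as np
print(ctrl.read_state())
for n in ("scene","top"):
    im,d=viewer.get_image(n); cv2.imwrite(f"pics/{n}0.png",im[:,:,::-1]); np.save(f"pics/{n}0.npy",d)
    m=viewer.camera_model(n); print(n,m)
    for t in ("cap","stand","crank_grip","canister_rim","tray_near_edge"):
        for r in silhouettes(n,t):
            px=r["pixels"]; v=np.argwhere(px&(d>0))[:,::-1]
            z=d[v[:,1],v[:,0]]
            K=np.array([[m["fx"],0,m["cx"]],[0,m["fy"],m["cy"]],[0,0,1]])
            u=cv2.undistortPoints(v.astype(float)[:,None],K,np.array(m["dist"]))[:,0]
            P=np.c_[u*z[:,None],z]@m["T"][:3,:3].T+m["T"][:3,3]
            print(t,round(r["score"],2),np.round(r["xy"]),px.sum(),np.round(np.median(P,0)),np.round(np.percentile(P,3,axis=0)),np.round(np.percentile(P,97,axis=0)))
E
```

```text
pics
{'clock': 0.0, 'qpos': array([-1.40679102,  0.62935481,  0.03844213,  1.51840217, -0.0270304 ,
        0.99630763, -0.02000288]), 'qd': array([ 0.00030842,  0.0013016 ,  0.00057296, -0.00071612, -0.00068196,
        0.00131578,  0.00151872]), 'tau': array([-5.01389786e-04, -5.63403547e+01,  1.22601572e+00, -1.93440610e+01,
        1.09608166e-02,  1.06366063e-02, -8.04830592e-06]), 'eef_pos': array([147.88707788, 632.32479332, 249.3725092 ]), 'tool_rot': array([-3.13963842e+00,  1.72512994e-06,  2.91176701e+00]), 'force': array([ 0.26521724, -0.15482051,  0.46991644]), 'torque': array([0.03468341, 0.03283751, 0.00731893]), 'gripper_force': 0.0, 'width': 85.29506873154983}
scene {'fx': 492.24237432178523, 'fy': 492.24237432178523, 'cx': 320.9702627007615, 'cy': 193.24762959167097, 'dist': array([-0.0247943,  0.       ,  0.       ,  0.       ,  0.       ]), 'T': array([[-8.34138513e-01, -4.33085657e-01,  3.41540269e-01,
         1.44611353e+02],
       [-5.51431872e-01,  6.41741662e-01, -5.33001435e-01,
         9.75451919e+02],
       [ 1.16546567e-02, -6.32933214e-01, -7.7411867
[... 1085 characters left out ...]
-01, -9.81504341e-01,
         1.24181674e+03],
       [ 0.00000000e+00,  0.00000000e+00,  0.00000000e+00,
         1.00000000e+00]])}
cap 0.67 [361. 194.] 366 [641. 136. 187.] [617. 110. 163.] [669. 161. 191.]
cap 0.57 [414. 175.] 488 [731. -64.  40.] [ 698. -102.   17.] [765. -29.  45.]
cap 0.53 [405. 145.] 252 [837. -45.  28.] [813. -70.  11.] [864. -20.  33.]
stand 0.69 [362. 201.] 863 [625. 113.  27.] [566.  28.   0.] [667. 185. 163.]
canister_rim 0.84 [378. 216.] 166 [574.  74. 159.] [563.  22. 140.] [641.  95. 163.]
canister_rim 0.7 [224. 270.] 191 [434. 551.  22.] [421. 504.   9.] [449. 595.  27.]
tray_near_edge 0.67 [359. 159.] 2054 [785. 112.   7.] [700.  44.   1.] [867. 183.  27.]
```

Run:
```python
import cv2
a=cv2.imread("pics/scene0.png")[60:300,180:500];cv2.imwrite("pics/s0c.png",cv2.resize(a,(800,600),interpolation=2))
a=cv2.imread("pics/top0.png")[110:310,190:457];cv2.imwrite("pics/t0c.png",cv2.resize(a,(800,600),interpolation=2))
```

```text
(no output)
```

View pics/s0c.png

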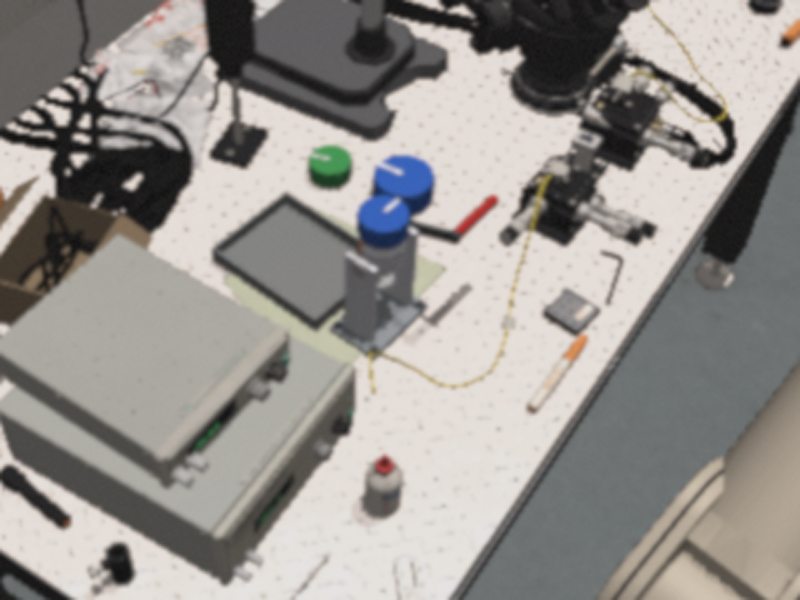

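View pics/t0c.png

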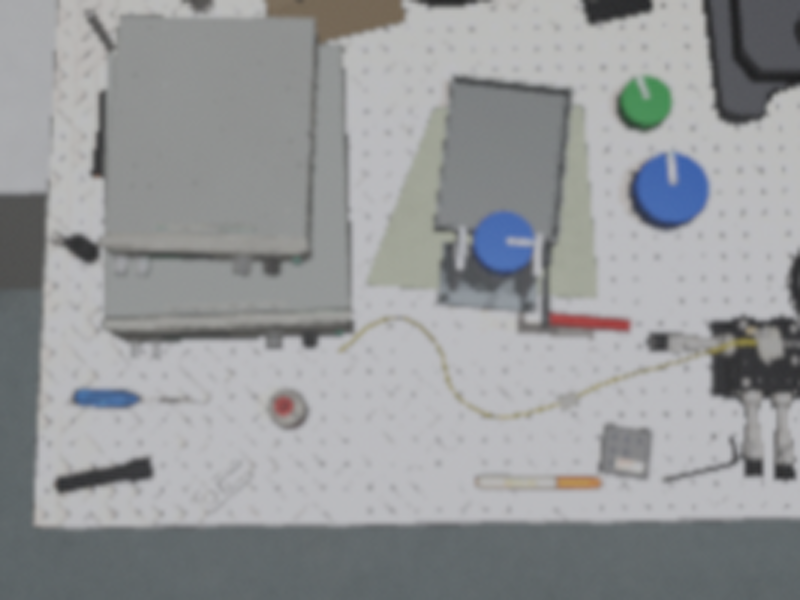

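The blue cap sits on the stand (scene crop 385,215; top crop 505,240) with its white line pointing towards the crank. The larger blue cap and the green one are decoys on the bench to the right. The red crank bar is at top crop (550–630, 322), and the tray lies behind the stand.

```bash
cat > h.py <<'E'
from cell import ctrl, viewer, silhouettes
import cv2, numpy as np
from scipy.spatial.transform import Rotation as Ro
def cloud(n, d):
    m=viewer.camera_model(n); K=np.array([[m["fx"],0,m["cx"]],[0,m["fy"],m["cy"]],[0,0,1]])
    v=np.argwhere(np.ones(d.shape,bool))[:,::-1].astype(float)
    u=cv2.undistortPoints(v[:,None],K,np.array(m["dist"]))[:,0]; z=d.reshape(-1,1)
    P=np.c_[u*z,z]@m["T"][:3,:3].T+m["T"][:3,3]; P[z[:,0]==0]=np.nan
    return P.reshape(*d.shape,3)
def goto(p,yaw=None,rpy=None):
    s=ctrl.read_state(); R=Ro.from_euler("xyz",s["tool_rot"])
    if rpy is None: rpy=[np.pi,0,s["tool_rot"][2] if yaw is None else yaw]
    T=Ro.from_euler("xyz",rpy)
    return np.round(R.inv().apply(np.array(p)-s["eef_pos"]),1), np.round((R.inv()*T).as_rotvec(),3)
def st():
    s=ctrl.read_state()
    for k in("clock","qpos","eef_pos","tool_rot","force","width"): print(k,np.round(s[k],3))
E
python3 - <<'E'
from h import *
for n in("scene","top"):
    im=cv2.imread(f"pics/{n}0.png");P=cloud(n,np.load(f"pics/{n}0.npy"));hsv=cv2.cvtColor(im,40)
    H,S,V=[hsv[...,i] for i in range(3)];z=P[...,2];near=(abs(P[...,0]-640)<100)&(abs(P[...,1]-100)<150)
    b=P[(abs(H.astype(int)-110)<15)&(S>120)&near&(z>181)&(z<200)]
    print(n,"cap",len(b),cv2.minEnclosingCircle(b[:,:2].astype(np.float32)),b.mean(0),b[:,:2].min(0),b[:,:2].max(0))
    r=P[((H<8)|(H>172))&(S>120)&near&(z>130)&(z<180)]
    print("red",len(r),r.mean(0),cv2.fitLine(r[:,:2].astype(np.float32),cv2.DIST_HUBER,0,.01,.01).ravel(),r.min(0),r.max(0))
    t=P[(abs(P[...,0]-780)<110)&(abs(P[...,1]-115)<110)&(z>16)&(z<32)]
    print("tray",cv2.minAreaRect(t[:,:2].astype(np.float32)))
    viewer.get_image(n)
    for q in ("propanol_bottle_centre","pocket_torch_centre","board_marker_centre","fork_a_centre","ball_driver_blue_centre"):
        for o in silhouettes(n,q)[:2]:
            c=P[o["pixels"]];print(q,round(o["score"],2),np.round(np.nanmedian(c,0)),np.round(np.nanpercentile(c,[5,95],axis=0)).tolist())
E
```

```text
scene cap 234 ((646.0593872070312, 133.54246520996094), 31.63457489013672) [644.56494953 139.23066302 187.58757989] [615.41260113 106.75887259] [673.95403593 164.94575606]
red 55 [571.36611966  51.25548227 159.68384812] [1.15582794e-01 9.93297875e-01 5.71194946e+02 5.14113083e+01] [565.276606    19.30178679 153.22736818] [577.76410976  85.10689988 166.72540971]
tray ((770.5794677734375, 117.5913314819336), (145.58262634277344, 211.7471923828125), 82.16631317138672)
propanol_bottle_centre 0.87 [496. 365.  56.] [[483.0, 348.0, 7.0], [515.0, 375.0, 84.0]]
propanol_bottle_centre 0.63 [644. 144. 187.] [[620.0, 112.0, 162.0], [672.0, 163.0, 191.0]]
pocket_torch_centre 0.73 [431. 553.  21.] [[420.0, 510.0, 0.0], [448.0, 601.0, 26.0]]
board_marker_centre 0.74 [421.  91.  13.] [[416.0, 35.0, 8.0], [429.0, 149.0, 19.0]]
fork_a_centre 0.66 [411. 440.   8.] [[400.0, 424.0, 4.0], [424.0, 452.0, 14.0]]
ball_driver_blue_centre 0.52 [513. 556.  18.] [[507.0, 526.0, 13.0], [521.0, 585.0, 23.0]]
top cap 261 ((645.2919311523438, 134.76309204101562), 29.01252555847168) [644.5334449  136.09701409 187.904
[... 169 characters left out ...]
[567.53121776  17.23460139 156.6317368 ] [574.8790869   86.01428073 165.29610652]
tray ((768.1399536132812, 115.7626953125), (140.1503143310547, 201.6813201904297), 82.22830963134766)
propanol_bottle_centre 0.6 [496. 349.  65.] [[481.0, 334.0, 42.0], [514.0, 366.0, 87.0]]
pocket_torch_centre 0.8 [434. 546.  21.] [[422.0, 503.0, 1.0], [452.0, 595.0, 26.0]]
board_marker_centre 0.48 [423.  88.  14.] [[416.0, 30.0, 9.0], [429.0, 145.0, 18.0]]
fork_a_centre 0.39 [417. 430.   9.] [[401.0, 405.0, 2.0], [436.0, 444.0, 13.0]]
ball_driver_blue_centre 0.49 [517. 551.  17.] [[508.0, 521.0, 1.0], [527.0, 583.0, 23.0]]
ball_driver_blue_centre 0.3 [423.  88.  14.] [[416.0, 32.0, 8.0], [429.0, 145.0, 18.0]]
```

Run:
```python
from h import *
print(goto([430,230,320],1.5)); print(goto([645,135.5,260],0.5))
d=np.load("pics/top0.npy");P=cloud("top",d);m=(P[...,1]>200)&(P[...,0]>540)&(P[...,2]>40)&(P[...,0]<900);print(np.nanpercentile(P[m],[1,50,99],axis=0))
```

```text
(array([-366.3, -328.1,  -69.7]), array([ 0.   , -0.   ,  1.412]))
(array([-597.2, -371.2,   -9.7]), array([-0.   , -0.   ,  2.412]))
[[573.72283013 286.48029301  49.62845789]
 [712.15835668 404.10134857 172.85396865]
 [880.14701836 537.26951207 179.81205994]]
```

```bash
python3 -m creep '[{"jaw":1,"xyz":[-60,-54,-20],"angular":[0,0,0.18]},{"jaw":1,"xyz":[-120,-108,-50],"angular":[0,0,0.36]},{"jaw":1,"xyz":[-180,-160,-70],"angular":[0,0,0.55]},{"jaw":1,"xyz":[-240,-215,-70],"angular":[0,0,0.75]},{"jaw":1,"xyz":[-300,-270,-70],"angular":[0,0,0.95]},{"jaw":1,"xyz":[-366,-328,-70],"angular":[0,0,1.15]},{"jaw":1,"xyz":[-366,-328,-70],"angular":[0,0,1.35]},{"jaw":1,"xyz":[-420,-338,-60],"angular":[0,0,1.55]},{"jaw":1,"xyz":[-480,-350,-50],"angular":[0,0,1.75]},{"jaw":1,"xyz":[-540,-360,-30],"angular":[0,0,1.95]},{"jaw":1,"xyz":[-597,-371,-10],"angular":[0,0,2.15]},{"jaw":1,"xyz":[-597,-371,-10],"angular":[0,0,2.41]}]'; python3 -c "
from h import *
st();print(goto([645,135.5,200],0.5))"
```

```text
clock: 2.7
eef_pos: [646.7, 134.2, 259.5]
tool_rot: [3.141, 0.0, 0.67]
force: [-0.0, 0.4, 0.8]
width: 85.4
gripper_force: 0.0
clock 2.7
qpos [-0.604  0.717  0.655  1.486 -0.466  1.098 -0.755]
eef_pos [646.72  134.189 259.479]
tool_rot [3.141 0.    0.67 ]
force [-0.049  0.361  0.83 ]
width 85.442
(array([-0.5, -2.1, 59.5]), array([0.  , 0.  , 0.17]))
```

```bash
python3 -m creep '[{"jaw":1,"xyz":[-0.5,-2,10],"angular":[0,0,0.17]},{"jaw":1,"xyz":[-0.5,-2,40],"angular":[0,0,0.17]},{"jaw":1,"xyz":[-0.5,-2,65],"angular":[0,0,0.17]},{"jaw":1,"xyz":[-0.5,-2,81],"angular":[0,0,0.17]},{"jaw":1,"xyz":[-0.5,-2,81],"angular":[0,0,0.17]},{"jaw":-1,"xyz":[-0.5,-2,81],"angular":[0,0,0.17]},{"jaw":-1,"xyz":[-0.5,-2,81],"angular":[0,0,0.17]},{"jaw":-1,"xyz":[-0.5,-2,81],"angular":[0,0,0.17]},{"jaw":-1,"xyz":[-0.5,-2,81],"angular":[0,0,0.17]},{"jaw":-1,"xyz":[-0.5,-2,81],"angular":[0,0,0.17]},{"jaw":-1,"xyz":[-0.5,-2,81],"angular":[0,0,0.17]}]'; python3 -c "
from h import *
st()"
```

```text
clock: 4.08
eef_pos: [646.1, 133.7, 182.2]
tool_rot: [3.135, -0.005, 0.505]
force: [2.4, -4.9, 5.2]
width: 57.0
gripper_force: 63.9
clock 4.075
qpos [-0.607  0.802  0.652  1.572 -0.559  0.953 -0.841]
eef_pos [646.056 133.736 182.183]
tool_rot [ 3.135 -0.005  0.505]
force [ 2.373 -4.947  5.195]
width 56.991
```

```bash
python3 -m creep '[{"jaw":-1,"xyz":[0,0,-0.5],"angular":[0,0,-0.17]},{"jaw":-1,"xyz":[0,0,-1.2],"angular":[0,0,-0.34]},{"jaw":-1,"xyz":[0,0,-2],"angular":[0,0,-0.51]},{"jaw":-1,"xyz":[0,0,-2.7],"angular":[0,0,-0.68]},{"jaw":-1,"xyz":[0,0,-3.4],"angular":[0,0,-0.85]},{"jaw":-1,"xyz":[0,0,-4.2],"angular":[0,0,-1.02]},{"jaw":-1,"xyz":[0,0,-4.9],"angular":[0,0,-1.19]},{"jaw":-1,"xyz":[0,0,-5.6],"angular":[0,0,-1.36]},{"jaw":-1,"xyz":[0,0,-6.4],"angular":[0,0,-1.53]},{"jaw":-1,"xyz":[0,0,-7.1],"angular":[0,0,-1.7]},{"jaw":-1,"xyz":[0,0,-7.8],"angular":[0,0,-1.87]},{"jaw":-1,"xyz":[0,0,-7.8],"angular":[0,0,-1.87]}]'; python3 -c "
from h import *
st()"
```

```text
clock: 5.58
eef_pos: [645.9, 134.1, 189.4]
tool_rot: [3.139, 0.006, 2.373]
force: [2.1, -5.8, 4.2]
width: 56.9
gripper_force: 64.2
clock 5.575
qpos [-0.329  0.708  0.138  1.557 -0.112  0.879  0.65 ]
eef_pos [645.861 134.067 189.442]
tool_rot [3.139 0.006 2.373]
force [ 2.092 -5.759  4.234]
width 56.874
```

```bash
python3 -m creep '[{"jaw":-1,"xyz":[0,0,-0.8],"angular":[0,0,-0.17]},{"jaw":-1,"xyz":[0,0,-1.6],"angular":[0,0,-0.34]},{"jaw":-1,"xyz":[0,0,-2.3],"angular":[0,0,-0.51]},{"jaw":-1,"xyz":[0,0,-3],"angular":[0,0,-0.67]},{"jaw":-1,"xyz":[0,0,-3.5],"angular":[0,0,-0.67]},{"jaw":-1,"xyz":[0,0,-6],"angular":[0,0,-0.67]},{"jaw":-1,"xyz":[0,0,-6],"angular":[0,0,-0.67]}]'; python3 -c "
from h import *
st();print(goto([455,262,270],3.045),goto([460,265,60],3.045))"
```

```text
clock: 6.45
eef_pos: [645.3, 133.8, 193.8]
tool_rot: [-3.139, 0.005, 3.041]
force: [4.0, -5.1, -1.8]
width: 57.2
gripper_force: 64.7
clock 6.45
qpos [-0.221  0.699 -0.048  1.549  0.045  0.892  1.184]
eef_pos [645.282 133.806 193.779]
tool_rot [-3.139  0.005  3.041]
force [ 4.027 -5.054 -1.798]
width 57.191
(array([201.8, 108.3, -77.5]), array([-0.003,  0.004, -0.004])) (array([198.1, 112.4, 132.6]), array([-0.003,  0.004, -0.004]))
```

```bash
python3 -m creep '[{"jaw":-1,"xyz":[0,0,-8],"angular":[0,0,0]},{"jaw":-1,"xyz":[0,0,-20],"angular":[0,0,0]},{"jaw":-1,"xyz":[0,0,-40],"angular":[0,0,0]},{"jaw":-1,"xyz":[0,0,-40],"angular":[0,0,0]}]'
python3 - <<'E'
from h import *
st();print(goto([457,263,100],3.045),goto([457,263,24],3.045))
im,d=viewer.get_image("scene");cv2.imwrite("pics/s1.png",cv2.resize(im[90:240,230:430,::-1],(800,600)))
E
```

```text
clock: 6.95
eef_pos: [643.9, 138.2, 235.2]
tool_rot: [3.139, 0.003, 3.046]
force: [-0.1, 0.1, -0.5]
width: 56.8
gripper_force: 65.3
clock 6.95
qpos [-0.222  0.654 -0.054  1.51   0.038  0.975  1.189]
eef_pos [643.907 138.242 235.247]
tool_rot [3.139e+00 3.000e-03 3.046e+00]
force [-0.105  0.113 -0.522]
width 56.804
(array([198.4, 106.1, 134.9]), array([0.002, 0.003, 0.001])) (array([198.6, 105.9, 210.9]), array([0.002, 0.003, 0.001]))
```

View pics/s1.png

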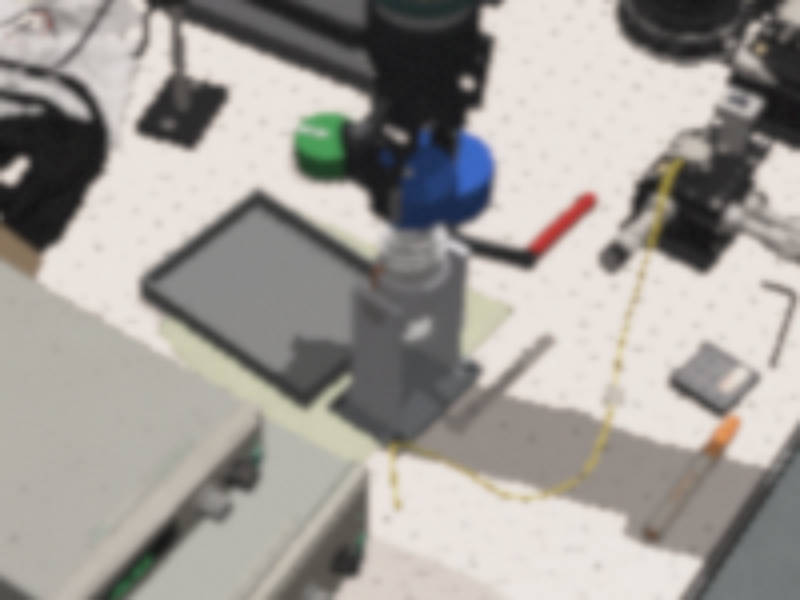

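The picture shows the cap off and held in the gripper at (430,185). The bare canister thread is at (415,250). Next I place the cap.

```bash
python3 -m creep '[{"jaw":-1,"xyz":[40,21,0],"angular":[0,0,0]},{"jaw":-1,"xyz":[90,48,0],"angular":[0,0,0]},{"jaw":-1,"xyz":[140,75,20],"angular":[0,0,0]},{"jaw":-1,"xyz":[185,100,60],"angular":[0,0,0]},{"jaw":-1,"xyz":[198,106,110],"angular":[0,0,0]},{"jaw":-1,"xyz":[198,106,160],"angular":[0,0,0]},{"jaw":-1,"xyz":[198,106,195],"angular":[0,0,0]},{"jaw":-1,"xyz":[198,106,207],"angular":[0,0,0]},{"jaw":-1,"xyz":[198,106,210],"angular":[0,0,0]},{"jaw":-1,"xyz":[198,106,210],"angular":[0,0,0]}]'
python3 - <<'E'
from h import *
st()
E
```

```text
clock: 8.25
eef_pos: [456.1, 261.4, 23.8]
tool_rot: [3.141, 0.0, 3.046]
force: [-0.5, 0.3, -0.3]
width: 57.0
gripper_force: 65.3
clock 8.25
qpos [-0.555  0.817 -0.029  2.012  0.068  0.312  0.837]
eef_pos [456.118 261.398  23.809]
tool_rot [3.141 0.    3.046]
force [-0.513  0.339 -0.274]
width 57.018
```

```bash
python3 -m creep '[{"jaw":-1,"xyz":[0,0,2.5],"angular":[0,0,0]},{"jaw":-1,"xyz":[0,0,2.5],"angular":[0,0,0]}]'; python3 -m creep '[{"jaw":1,"xyz":[0,0,0],"angular":[0,0,0]},{"jaw":1,"xyz":[0,0,0],"angular":[0,0,0]},{"jaw":1,"xyz":[0,0,0],"angular":[0,0,0]},{"jaw":1,"xyz":[0,0,-10],"angular":[0,0,0]},{"jaw":1,"xyz":[0,0,-40],"angular":[0,0,0]},{"jaw":1,"xyz":[0,0,-90],"angular":[0,0,0]},{"jaw":1,"xyz":[0,0,-150],"angular":[0,0,0]},{"jaw":1,"xyz":[0,0,-190],"angular":[0,0,0]},{"jaw":1,"xyz":[0,0,-190],"angular":[0,0,0]}]'
python3 - <<'E'
from h import *
st()
print(goto([571,51,230],1.67),goto([571,51,156],1.67))
E
```

```text
clock: 8.5
eef_pos: [456.9, 261.6, 23.0]
tool_rot: [3.14, 0.002, 3.046]
force: [-3.1, -3.4, 17.4]
width: 56.4
gripper_force: 67.1
clock: 9.62
eef_pos: [457.9, 262.3, 214.4]
tool_rot: [3.137, 0.006, 3.047]
force: [-1.1, 0.6, -0.1]
width: 85.3
gripper_force: 0.0
clock 9.625
qpos [-0.533  0.498 -0.058  1.903  0.042  0.734  0.861]
eef_pos [457.896 262.267 214.356]
tool_rot [3.137 0.006 3.047]
force [-1.125  0.554 -0.125]
width 85.27
(array([-132.7, -199.5,  -15.8]), array([0.008, 0.002, 1.377])) (array([-132.3, -199.9,   58.2]), array([0.008, 0.002, 1.377]))
```

```bash
python3 -m creep '[{"jaw":0.3,"xyz":[-20,-30,-5],"angular":[0,0,0.18]},{"jaw":0.3,"xyz":[-45,-65,-10],"angular":[0,0,0.36]},{"jaw":0.3,"xyz":[-70,-100,-15],"angular":[0,0,0.54]},{"jaw":0.3,"xyz":[-95,-140,-15],"angular":[0,0,0.72]},{"jaw":0.3,"xyz":[-120,-175,-15],"angular":[0,0,0.9]},{"jaw":0.3,"xyz":[-132,-200,-15],"angular":[0,0,1.08]},{"jaw":0.3,"xyz":[-132,-200,-15],"angular":[0,0,1.26]},{"jaw":0.3,"xyz":[-132,-200,-15],"angular":[0,0,1.44]},{"jaw":0.3,"xyz":[-132,-200,0],"angular":[0,0,1.577]},{"jaw":0.3,"xyz":[-132,-200,30],"angular":[0,0,1.577]},{"jaw":0.3,"xyz":[-132,-200,30],"angular":[0,0,1.577]}]'
python3 - <<'E'
from h import *
st()
print(goto([571,51,155],1.47))
for n in("top","scene"):
    im,d=viewer.get_image(n);P=cloud(n,d);hsv=cv2.cvtColor(im,41);H,S=hsv[...,0],hsv[...,1]
    r=P[((H<8)|(H>172))&(S>120)&(P[...,2]>130)&(P[...,2]<180)&(abs(P[...,1]-50)<60)];print(n,len(r),r.mean(0) if len(r) else 0)
    for q in("post_a_centre","cap"):
        for o in silhouettes(n,q)[:4]: c=P[o["pixels"]];print(q,round(o["score"],2),np.round(np.nanmedian(c,0)),np.round(np.nanpercentile(c,[5,95],axis=0)).tolist())
E
```

```text
clock: 11.0
eef_pos: [566.1, 49.6, 178.0]
tool_rot: [-3.135, 0.002, 1.47]
force: [-0.4, -0.5, -0.3]
width: 55.7
gripper_force: 0.0
clock 11.0
qpos [-0.368  0.632  0.361  1.824 -0.311  0.748  0.06 ]
eef_pos [566.086  49.644 177.956]
tool_rot [-3.135e+00  2.000e-03  1.470e+00]
force [-0.419 -0.51  -0.35 ]
width 55.737
(array([ 1.9,  4.9, 22.9]), array([-0.007,  0.002, -0.   ]))
top 0 0
post_a_centre 0.31 [434. 548.  21.] [[422.0, 504.0, 13.0], [449.0, 596.0, 26.0]]
cap 0.7 [457. 263.  29.] [[437.0, 241.0, 25.0], [478.0, 285.0, 33.0]]
cap 0.68 [839. -46.  28.] [[815.0, -71.0, 18.0], [865.0, -22.0, 33.0]]
cap 0.64 [755. -71.  40.] [[737.0, -99.0, 35.0], [774.0, -40.0, 45.0]]
cap 0.51 [785. 113.   7.] [[706.0, 50.0, 2.0], [863.0, 175.0, 25.0]]
scene 38 [570.15770886  46.18037132 160.21488406]
post_a_centre 0.61 [416. 434.   9.] [[399.0, 408.0, 3.0], [442.0, 450.0, 14.0]]
cap 0.93 [732. -55.  38.] [[700.0, -95.0, 10.0], [769.0, -29.0, 44.0]]
cap 0.67 [455. 271.  28.] [[432.0, 243.0, 7.0], [480.0, 292.0, 32.0]]
cap 0.58 [840. -39.  27.] [[817.0, -68.0, 9.0], [865.0, -18.0, 32.0]]
```

Cap stands at (457,263). Lower over the bar and grip.

```bash
python3 -m creep '[{"jaw":0.3,"xyz":[2,5,0],"angular":[0,0,0]},{"jaw":0.3,"xyz":[2,5,12],"angular":[0,0,0]},{"jaw":0.3,"xyz":[2,5,22],"angular":[0,0,0]},{"jaw":-1,"xyz":[2,5,22],"angular":[0,0,0]},{"jaw":-1,"xyz":[2,5,22],"angular":[0,0,0]},{"jaw":-1,"xyz":[2,5,22],"angular":[0,0,0]},{"jaw":-1,"xyz":[2,5,22],"angular":[0,0,0]},{"jaw":-1,"xyz":[2,5,22],"angular":[0,0,0]}]'
python3 - <<'E'
from h import *
s=ctrl.read_state();st()
R=Ro.from_euler("xyz",s["tool_rot"]).inv()
u=np.array([-0.995,0.1,0]);z=np.array([0,0,1])
f=lambda a:70*(np.cos(a)*u+np.sin(a)*z)
a0=np.radians(20)
for t in np.linspace(0,2.3,24): print(round(t,2),np.round(R.apply(f(a0+t)-f(a0)),0))
E
```

```text
clock: 12.3
eef_pos: [572.3, 51.1, 158.7]
tool_rot: [-3.139, -0.0, 1.47]
force: [-5.1, 0.1, 4.0]
width: 11.6
gripper_force: 58.7
clock 12.3
qpos [-0.357  0.665  0.346  1.825 -0.327  0.712  0.071]
eef_pos [572.265  51.121 158.663]
tool_rot [-3.139 -0.     1.47 ]
force [-5.077  0.136  3.974]
width 11.619
0.0 [0. 0. 0.]
0.1 [ 0.  3. -6.]
0.2 [  0.   6. -13.]
0.3 [  0.  10. -18.]
0.4 [  0.  14. -24.]
0.5 [  0.  19. -29.]
0.6 [  0.  25. -33.]
0.7 [  0.  31. -37.]
0.8 [  0.  37. -40.]
0.9 [  0.  44. -43.]
1.0 [  0.  50. -44.]
1.1 [  0.  57. -46.]
1.2 [  0.  64. -46.]
1.3 [  0.  71. -46.]
1.4 [  0.  78. -45.]
1.5 [  0.  85. -44.]
1.6 [  0.  92. -41.]
1.7 [  0.  98. -38.]
1.8 [  0. 104. -35.]
1.9 [  0. 110. -31.]
2.0 [  0. 115. -26.]
2.1 [  0. 120. -21.]
2.2 [  0. 124. -16.]
2.3 [  0. 127. -10.]
```

```bash
python3 -m creep '[{"jaw":-1,"xyz":[0,3,-6],"angular":[0,0,0]},{"jaw":-1,"xyz":[0,6,-13],"angular":[0,0,0]},{"jaw":-1,"xyz":[0,10,-18],"angular":[0,0,0]},{"jaw":-1,"xyz":[0,14,-24],"angular":[0,0,0]},{"jaw":-1,"xyz":[0,19,-29],"angular":[0,0,0]},{"jaw":-1,"xyz":[0,25,-33],"angular":[0,0,0]},{"jaw":-1,"xyz":[0,31,-37],"angular":[0,0,0]},{"jaw":-1,"xyz":[0,37,-40],"angular":[0,0,0]},{"jaw":-1,"xyz":[0,44,-43],"angular":[0,0,0]},{"jaw":-1,"xyz":[0,50,-44],"angular":[0,0,0]},{"jaw":-1,"xyz":[0,57,-46],"angular":[0,0,0]},{"jaw":-1,"xyz":[0,64,-46],"angular":[0,0,0]}]'
python3 - <<'E'
from h import *
s=ctrl.read_state();st()
R=Ro.from_euler("xyz",s["tool_rot"]).inv()
v=np.array([572.3,51.1,154])-s["eef_pos"];c=np.array([572.3+65.5,51.1-6.6,130]);w=s["eef_pos"]-c;print(w, "angle",np.arctan2(w[2],-w[0])-0.349)
E
```

```text
clock: 13.8
eef_pos: [634.5, 44.8, 207.3]
tool_rot: [-3.135, -0.001, 1.47]
force: [-17.0, 0.5, 21.5]
width: 11.5
gripper_force: 62.6
clock 13.8
qpos [-0.334  0.685  0.375  1.605 -0.299  0.915  0.048]
eef_pos [634.482  44.798 207.328]
tool_rot [-3.135e+00 -1.000e-03  1.470e+00]
force [-16.962   0.456  21.51 ]
width 11.451
[-3.31790197  0.29804909 77.32796162] angle 1.1789157430642832
```

```bash
python3 -m creep '[{"jaw":-1,"xyz":[0,8,-3],"angular":[0,0,0]},{"jaw":-1,"xyz":[0,15,-2],"angular":[0,0,0]},{"jaw":-1,"xyz":[0,22,-1],"angular":[0,0,0]},{"jaw":-1,"xyz":[0,29,2],"angular":[0,0,0]},{"jaw":-1,"xyz":[0,35,5],"angular":[0,0,0]},{"jaw":-1,"xyz":[0,42,8],"angular":[0,0,0]},{"jaw":-1,"xyz":[0,48,12],"angular":[0,0,0]},{"jaw":-1,"xyz":[0,53,17],"angular":[0,0,0]},{"jaw":-1,"xyz":[0,58,22],"angular":[0,0,0]},{"jaw":-1,"xyz":[0,62,27],"angular":[0,0,0]},{"jaw":-1,"xyz":[0,65,33],"angular":[0,0,0]},{"jaw":-1,"xyz":[0,65,35],"angular":[0,0,0]}]'
python3 - <<'E'
from h import *
s=ctrl.read_state();st()
im,d=viewer.get_image("scene");cv2.imwrite("pics/s2.png",cv2.resize(im[90:240,230:430,::-1],(800,600)))
E
```

```text
clock: 15.3
eef_pos: [698.5, 38.3, 178.1]
tool_rot: [-3.134, -0.002, 1.47]
force: [-31.5, 2.4, 54.8]
width: 11.5
gripper_force: 64.1
clock 15.3
qpos [-0.284  0.806  0.36   1.43  -0.318  0.97   0.056]
eef_pos [698.497  38.274 178.125]
tool_rot [-3.134e+00 -2.000e-03  1.470e+00]
force [-31.479   2.439  54.786]
width 11.492
```

View pics/s2.png

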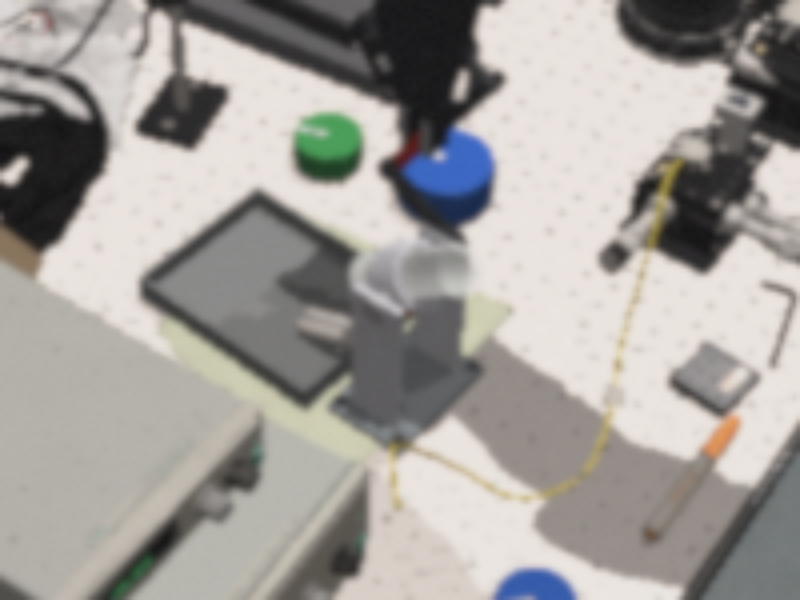

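The canister is tipped over and the posts show at (325,325), sliding into the tray. I ease off the stop and check that both are fully out.

```bash
python3 -m creep '[{"jaw":-1,"xyz":[0,-2,-3],"angular":[0,0,0]},{"jaw":-1,"xyz":[0,-3,-6],"angular":[0,0,0]},{"jaw":-1,"xyz":[0,-3,-6],"angular":[0,0,0]},{"jaw":-1,"xyz":[0,-3,-6],"angular":[0,0,0]}]'
python3 - <<'E'
from h import *
s=ctrl.read_state();st()
for n in("scene","top"):
    im,d=viewer.get_image(n);P=cloud(n,d)
    for o in silhouettes(n,"post_a_centre")[:4]: c=P[o["pixels"]];print(n,round(o["score"],2),np.round(o["xy"]),np.round(np.nanmedian(c,0)),np.round(np.nanpercentile(c,[5,95],axis=0)).tolist())
    c=im[140:190,290:357] if n=="scene" else im[140:215,320:420]
    cv2.imwrite(f"pics/{n}3.png",cv2.resize(c[:,:,::-1],(800,600)))
E
```

```text
clock: 15.85
eef_pos: [698.1, 38.4, 178.7]
tool_rot: [-3.14, -0.001, 1.47]
force: [-12.1, -0.1, 14.7]
width: 11.5
gripper_force: 60.0
clock 15.85
qpos [-0.286  0.803  0.361  1.436 -0.316  0.962  0.055]
eef_pos [698.069  38.389 178.724]
tool_rot [-3.14e+00 -1.00e-03  1.47e+00]
force [-12.136  -0.095  14.722]
width 11.459
```

View pics/scene3.png

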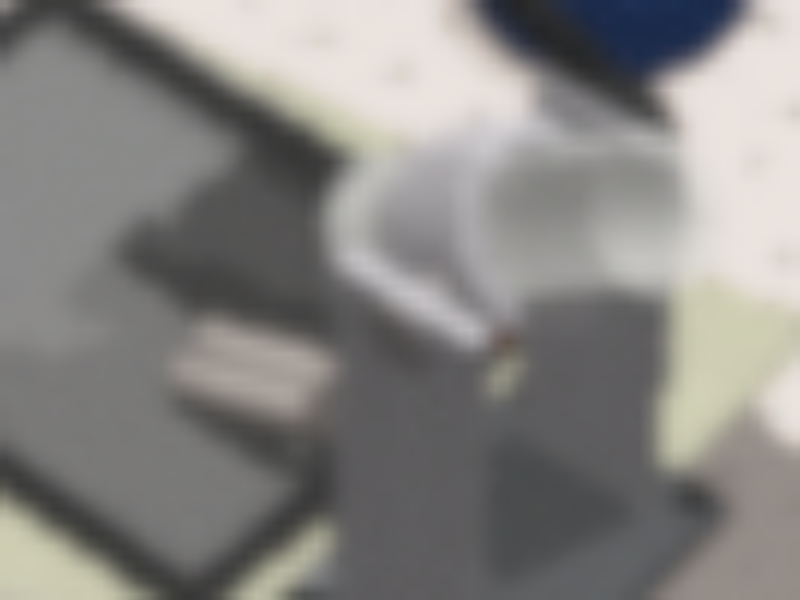

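View pics/top3.png

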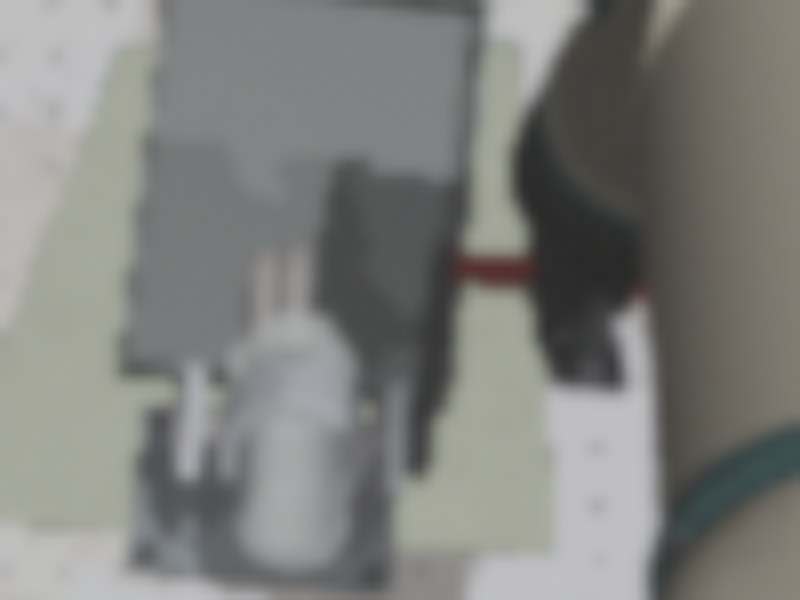

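Run:
```python
from h import *
for n in("scene","top"):
    im,d=viewer.get_image(n);P=cloud(n,d)
    rows,cols=(range(166,176),range(303,318,2)) if n=="scene" else (range(168,184),range(351,360))
    for r in rows: print(n,r,[tuple(int(x) if x==x else -1 for x in P[r,c]) for c in cols])
```

```text
scene 166 [(767, 112, 7), (762, 108, 6), (757, 104, 6), (751, 101, 8), (746, 98, 8), (741, 94, 8), (736, 89, 6), (729, 89, 10)]
scene 167 [(766, 114, 5), (759, 112, 8), (748, 117, 19), (749, 105, 8), (742, 103, 10), (738, 98, 7), (733, 94, 8), (731, 86, 2)]
scene 168 [(762, 120, 8), (757, 116, 8), (745, 122, 20), (738, 120, 23), (733, 116, 23), (736, 102, 8), (731, 98, 8), (726, 92, 5)]
scene 169 [(758, 125, 11), (750, 126, 17), (744, 123, 17), (734, 126, 27), (729, 123, 27), (724, 119, 27), (714, 122, 35), (727, 92, 0)]
scene 170 [(754, 131, 14), (744, 134, 23), (740, 129, 21), (735, 125, 21), (726, 127, 28), (721, 123, 28), (714, 122, 31), (708, 120, 32)]
scene 171 [(753, 132, 10), (743, 135, 20), (736, 134, 23), (-1, -1, -1), (723, 131, 29), (718, 128, 29), (-1, -1, -1), (673, 173, 99)]
scene 172 [(753, 132, 6), (743, 135, 15), (733, 139, 26), (728, 135, 25), (719, 137, 31), (713, 135, 34), (710, 129, 31), (673, 173, 94)]
scene 173 [(750, 137, 8), (742, 137, 14), (735, 136, 16), (725, 139, 26), (718, 139, 30), (709, 141, 37), (705, 135, 35), (674, 171, 87)]
scene 174 [(748, 139, 6
[... 1981 characters left out ...]
21, 26), (719, 118, 29), (724, 112, 8), (725, 108, 3)]
top 180 [(716, 138, 28), (715, 135, 31), (692, 139, 120), (692, 137, 121), (692, 133, 119), (693, 130, 119), (692, 127, 121), (692, 124, 121), (692, 121, 118)]
top 181 [(689, 146, 119), (691, 142, 114), (690, 139, 117), (690, 136, 116), (688, 134, 125), (688, 131, 125), (689, 128, 122), (688, 125, 124), (691, 120, 112)]
top 182 [(687, 145, 115), (686, 143, 122), (685, 140, 123), (684, 137, 126), (684, 134, 127), (684, 131, 128), (686, 127, 120), (685, 125, 124), (685, 122, 125)]
top 183 [(682, 146, 122), (683, 143, 120), (683, 140, 120), (682, 137, 122), (682, 134, 125), (682, 131, 123), (682, 128, 123), (682, 125, 125), (681, 122, 128)]
```

Both posts lie in the tray but lean over its near wall, with centres at about x 713, inside the wall. I'll pull them fully in later. First I regrip the bar lower and swing the canister back.

```bash
python3 -m creep '[{"jaw":-0.3,"xyz":[0,0,0],"angular":[0,0,0]},{"jaw":-0.3,"xyz":[0,0,0],"angular":[0,0,0]},{"jaw":-0.3,"xyz":[0,0,0],"angular":[0,0,0]}]'
python3 - <<'E'
from h import *
st()
im,d=viewer.get_image("scene");P=cloud("scene",d);hsv=cv2.cvtColor(im,41);H,S=hsv[...,0],hsv[...,1]
m=((H<8)|(H>172))&(S>110)&(P[...,2]>130)&(P[...,2]<230)&(abs(P[...,1]-50)<70)&(abs(P[...,0]-690)<60)
im,d=viewer.get_image("top");Q=cloud("top",d);hsv=cv2.cvtColor(im,41);H,S=hsv[...,0],hsv[...,1]
n=((H<8)|(H>172))&(S>110)&(Q[...,2]>130)&(Q[...,2]<230)&(abs(Q[...,1]-50)<70)&(abs(Q[...,0]-690)<60)
print(m.sum(),np.median(P[m],0),n.sum(),np.median(Q[n],0))
E
```

```text
clock: 16.52
eef_pos: [700.1, 38.4, 175.8]
tool_rot: [3.14, -0.0, 1.47]
force: [0.5, 0.4, -0.6]
width: 30.1
gripper_force: 0.0
clock 16.525
qpos [-0.286  0.807  0.36   1.436 -0.317  0.954  0.055]
eef_pos [700.086  38.36  175.829]
tool_rot [ 3.14 -0.    1.47]
force [ 0.506  0.411 -0.589]
width 30.094
18 [698.14978617  51.50301471 170.47759398] 10 [699.57244155  59.14342427 171.56963415]
```

```bash
python3 -m creep '[{"jaw":-0.3,"xyz":[0,-1,5],"angular":[0,0,0]},{"jaw":-0.3,"xyz":[0,-1,10],"angular":[0,0,0]},{"jaw":-1,"xyz":[0,-1,10],"angular":[0,0,0]},{"jaw":-1,"xyz":[0,-1,10],"angular":[0,0,0]},{"jaw":-1,"xyz":[0,-1,10],"angular":[0,0,0]},{"jaw":-1,"xyz":[0,-1,10],"angular":[0,0,0]}]'
python3 - <<'E'
from h import *
s=ctrl.read_state();st()
R=Ro.from_euler("xyz",s["tool_rot"]).inv()
u=np.array([-0.995,0.1,0]);z=np.array([0,0,1])
f=lambda a:70*(np.cos(a)*u+np.sin(a)*z)
a0=np.radians(20)
for t in np.arange(0,2.35,.1): print(round(t,2),np.round(R.apply(f(a0+2.27-t)-f(a0+2.27)),0))
E
```

```text
clock: 17.38
eef_pos: [697.9, 38.5, 165.0]
tool_rot: [-3.141, 0.0, 1.47]
force: [1.9, -0.1, -6.5]
width: 12.0
gripper_force: 58.4
clock 17.375
qpos [-0.285  0.817  0.355  1.449 -0.321  0.935  0.058]
eef_pos [697.872  38.516 165.025]
tool_rot [-3.141  0.     1.47 ]
force [ 1.945 -0.097 -6.46 ]
width 11.966
0.0 [0. 0. 0.]
0.1 [-0. -4. -6.]
0.2 [ -0.  -8. -11.]
0.3 [ -0. -13. -16.]
0.4 [ -0. -18. -21.]
0.5 [ -0. -24. -25.]
0.6 [ -0. -30. -28.]
0.7 [ -0. -37. -31.]
0.8 [ -0. -43. -33.]
0.9 [ -0. -50. -34.]
1.0 [ -0. -57. -35.]
1.1 [ -0. -64. -35.]
1.2 [ -0. -71. -34.]
1.3 [ -0. -78. -33.]
1.4 [ -0. -85. -31.]
1.5 [ -0. -91. -28.]
1.6 [ -0. -97. -25.]
1.7 [  -0. -103.  -21.]
1.8 [  -0. -108.  -16.]
1.9 [  -0. -113.  -11.]
2.0 [  -0. -118.   -6.]
2.1 [  -0. -121.    0.]
2.2 [  -0. -125.    7.]
2.3 [  -0. -127.   13.]
```

```bash
python3 -m creep '[{"jaw":-1,"xyz":[0,-4,-6],"angular":[0,0,0]},{"jaw":-1,"xyz":[0,-8,-11],"angular":[0,0,0]},{"jaw":-1,"xyz":[0,-13,-16],"angular":[0,0,0]},{"jaw":-1,"xyz":[0,-18,-21],"angular":[0,0,0]},{"jaw":-1,"xyz":[0,-24,-25],"angular":[0,0,0]},{"jaw":-1,"xyz":[0,-30,-28],"angular":[0,0,0]},{"jaw":-1,"xyz":[0,-37,-31],"angular":[0,0,0]},{"jaw":-1,"xyz":[0,-43,-33],"angular":[0,0,0]},{"jaw":-1,"xyz":[0,-50,-34],"angular":[0,0,0]},{"jaw":-1,"xyz":[0,-57,-35],"angular":[0,0,0]},{"jaw":-1,"xyz":[0,-64,-35],"angular":[0,0,0]},{"jaw":-1,"xyz":[0,-71,-34],"angular":[0,0,0]}]'
python3 - <<'E'
from h import *
st()
E
```

```text
clock: 18.88
eef_pos: [635.8, 44.7, 206.2]
tool_rot: [3.12, -0.002, 1.469]
force: [13.4, -1.7, 9.7]
width: 12.1
gripper_force: 58.6
clock 18.875
qpos [-0.339  0.675  0.376  1.629 -0.302  0.873  0.051]
eef_pos [635.786  44.744 206.225]
tool_rot [ 3.120e+00 -2.000e-03  1.469e+00]
force [13.367 -1.749  9.667]
width 12.13
```

```bash
python3 -m creep '[{"jaw":-1,"xyz":[0,-7,1],"angular":[0,0,0]},{"jaw":-1,"xyz":[0,-14,3],"angular":[0,0,0]},{"jaw":-1,"xyz":[0,-20,6],"angular":[0,0,0]},{"jaw":-1,"xyz":[0,-26,9],"angular":[0,0,0]},{"jaw":-1,"xyz":[0,-32,13],"angular":[0,0,0]},{"jaw":-1,"xyz":[0,-37,18],"angular":[0,0,0]},{"jaw":-1,"xyz":[0,-42,23],"angular":[0,0,0]},{"jaw":-1,"xyz":[0,-47,28],"angular":[0,0,0]},{"jaw":-1,"xyz":[0,-50,34],"angular":[0,0,0]},{"jaw":-1,"xyz":[0,-54,41],"angular":[0,0,0]},{"jaw":-1,"xyz":[0,-56,47],"angular":[0,0,0]},{"jaw":-1,"xyz":[0,-56,51],"angular":[0,0,0]}]'
python3 - <<'E'
from h import *
st()
E
```

```text
clock: 20.38
eef_pos: [572.2, 51.2, 152.8]
tool_rot: [3.139, -0.002, 1.47]
force: [-10.3, -0.5, 43.1]
width: 12.1
gripper_force: 75.8
clock 20.375
qpos [-0.354  0.67   0.341  1.834 -0.335  0.691  0.078]
eef_pos [572.242  51.156 152.838]
tool_rot [ 3.139e+00 -2.000e-03  1.470e+00]
force [-10.337  -0.486  43.057]
width 12.079
```

```bash
python3 -m creep '[{"jaw":-1,"xyz":[0,1,-4],"angular":[0,0,0]},{"jaw":0.3,"xyz":[0,1,-4],"angular":[0,0,0]},{"jaw":0.3,"xyz":[0,1,-4],"angular":[0,0,0]},{"jaw":0.3,"xyz":[0,1,-4],"angular":[0,0,0]},{"jaw":0.3,"xyz":[0,1,-20],"angular":[0,0,0]},{"jaw":0.3,"xyz":[0,1,-60],"angular":[0,0,0]},{"jaw":0.3,"xyz":[0,1,-105],"angular":[0,0,0]},{"jaw":0.3,"xyz":[0,1,-105],"angular":[0,0,0]}]'
python3 - <<'E'
from h import *
st()
s=ctrl.read_state()
im,d=viewer.get_image("scene");P=cloud("scene",d);hsv=cv2.cvtColor(im,41);H,S=hsv[...,0],hsv[...,1]
m=((H<8)|(H>172))&(S>120)&(P[...,2]>120)&(P[...,2]<180)&(abs(P[...,1]-50)<70)&(abs(P[...,0]-570)<40)
print(m.sum(),P[m].mean(0))
for yaw in (3.04,-0.1): print(goto([728,128,250],yaw),goto([728,128,40],yaw))
q=P[(abs(P[...,0]-715)<45)&(abs(P[...,1]-128)<25)&(P[...,2]>16)&(P[...,2]<60)];print(len(q))
for x in range(680,755,8):
    k=q[abs(q[:,0]-x)<4]; print(x,np.round(np.percentile(k,[3,97],axis=0)[:,1]) if len(k) else 0, np.round(np.median(k[:,2])) if len(k) else 0)
cv2.imwrite("pics/s4.png",cv2.resize(im[120:200,290:390,::-1],(800,600)))
E
```

```text
clock: 21.38
eef_pos: [575.3, 50.9, 258.1]
tool_rot: [3.133, -0.002, 1.47]
force: [0.7, 0.0, -1.0]
width: 55.6
gripper_force: 0.0
clock 21.375
qpos [-0.402  0.54   0.412  1.732 -0.263  0.916  0.016]
eef_pos [575.289  50.901 258.125]
tool_rot [ 3.133e+00 -2.000e-03  1.470e+00]
force [ 0.712  0.002 -0.981]
width 55.56
45 [571.26301692  48.71470009 161.34163508]
(array([ 92. , 145.6,   6.7]), array([ 0.004,  0.002, -1.57 ])) (array([ 91.8, 144.8, 216.7]), array([ 0.004,  0.002, -1.57 ]))
(array([ 92. , 145.6,   6.7]), array([ 0.002, -0.004,  1.57 ])) (array([ 91.8, 144.8, 216.7]), array([ 0.002, -0.004,  1.57 ]))
90
680 0 0
688 0 0
696 [140. 151.] 28.0
704 [124. 148.] 35.0
712 [120. 142.] 30.0
720 [120. 140.] 29.0
728 [121. 141.] 25.0
736 [117. 138.] 23.0
744 [117. 137.] 21.0
752 [119. 132.] 18.0
```

View pics/s4.png

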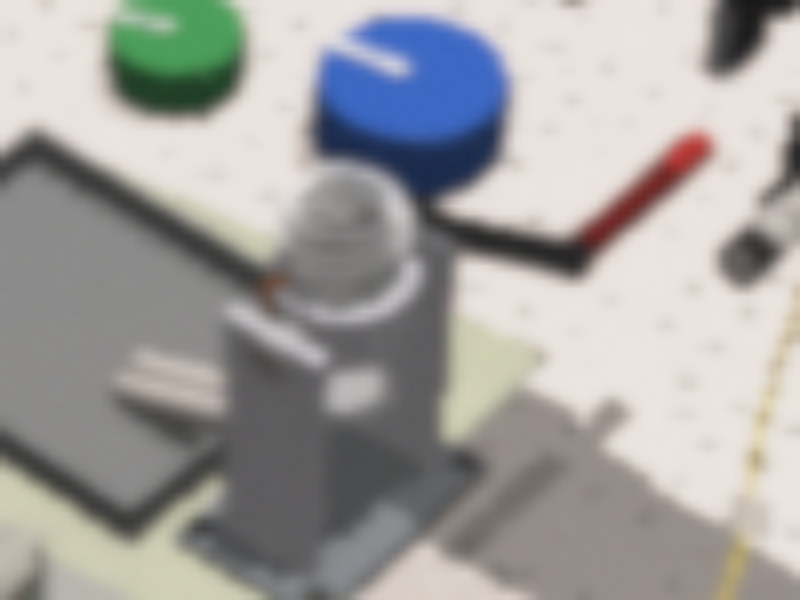

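The canister is upright and empty, with the mouth at (350,200). The crank is back where it started. The posts lean over the tray's near wall at (170,375). I pinch both together and pull them in.

```bash
python3 -m creep '[{"jaw":0.3,"xyz":[10,15,0],"angular":[0,0,-0.18]},{"jaw":0.3,"xyz":[25,40,0],"angular":[0,0,-0.36]},{"jaw":0.3,"xyz":[45,70,0],"angular":[0,0,-0.54]},{"jaw":0.3,"xyz":[65,100,0],"angular":[0,0,-0.72]},{"jaw":0.3,"xyz":[80,130,0],"angular":[0,0,-0.9]},{"jaw":0.3,"xyz":[92,146,5],"angular":[0,0,-1.08]},{"jaw":0.3,"xyz":[92,146,15],"angular":[0,0,-1.26]},{"jaw":0.3,"xyz":[92,146,35],"angular":[0,0,-1.44]},{"jaw":0.3,"xyz":[92,146,80],"angular":[0,0,-1.57]},{"jaw":0.3,"xyz":[92,146,130],"angular":[0,0,-1.57]},{"jaw":0.3,"xyz":[92,146,180],"angular":[0,0,-1.57]},{"jaw":0.3,"xyz":[92,146,180],"angular":[0,0,-1.57]}]'
python3 - <<'E'
from h import *
st();print(goto([728,128.5,28],3.04))
E
```

```text
clock: 22.92
eef_pos: [722.5, 127.1, 67.6]
tool_rot: [-3.138, -0.012, 3.04]
force: [-0.5, -0.3, -0.2]
width: 55.7
gripper_force: 0.0
clock 22.925
qpos [-0.199  0.957 -0.027  1.361  0.029  0.836  1.235]
eef_pos [722.48  127.081  67.615]
tool_rot [-3.138 -0.012  3.04 ]
force [-0.507 -0.31  -0.15 ]
width 55.708
(array([-5.8,  2.1, 39.5]), array([-0.004, -0.012, -0.   ]))
```

```bash
python3 -m creep '[{"jaw":0.3,"xyz":[-3,1,20],"angular":[0,0,0]},{"jaw":0.3,"xyz":[-3,1,34],"angular":[0,0,0]},{"jaw":0.3,"xyz":[-3,1,34],"angular":[0,0,0]},{"jaw":0.3,"xyz":[-3,1,34],"angular":[0,0,0]}]'
python3 - <<'E'
from h import *
st();print(goto([728,128.5,28],3.04))
E
```

```text
clock: 23.42
eef_pos: [731.0, 128.8, 40.5]
tool_rot: [3.141, 0.001, 3.04]
force: [0.1, 0.8, -0.5]
width: 55.4
gripper_force: 0.0
clock 23.425
qpos [-0.199  0.996 -0.026  1.353  0.031  0.791  1.234]
eef_pos [730.977 128.823  40.498]
tool_rot [3.141e+00 1.000e-03 3.040e+00]
force [ 0.054  0.777 -0.516]
width 55.365
(array([ 2.9, -0.6, 12.5]), array([ 0.   ,  0.001, -0.   ]))
```

```bash
python3 -m creep '[{"jaw":0.3,"xyz":[3,0,8],"angular":[0,0,0]},{"jaw":0.3,"xyz":[3,0,13],"angular":[0,0,0]},{"jaw":0.3,"xyz":[3,0,13],"angular":[0,0,0]},{"jaw":-1,"xyz":[3,0,13],"angular":[0,0,0]},{"jaw":-1,"xyz":[3,0,13],"angular":[0,0,0]},{"jaw":-1,"xyz":[3,0,13],"angular":[0,0,0]},{"jaw":-1,"xyz":[3,0,13],"angular":[0,0,0]}]'
python3 - <<'E'
from h import *
st()
E
```

```text
clock: 24.3
eef_pos: [727.9, 128.8, 27.0]
tool_rot: [3.142, 0.001, 3.04]
force: [0.7, -0.6, 0.9]
width: 22.5
gripper_force: 58.7
clock 24.3
qpos [-0.2    1.01  -0.025  1.365  0.032  0.765  1.232]
eef_pos [727.941 128.809  26.964]
tool_rot [3.142e+00 1.000e-03 3.040e+00]
force [ 0.661 -0.606  0.861]
width 22.505
```

```bash
python3 -m creep '[{"jaw":-1,"xyz":[0,0,-5],"angular":[0,0,0]},{"jaw":-1,"xyz":[-5,0,-10],"angular":[0,0,0]},{"jaw":-1,"xyz":[-15,0,-12],"angular":[0,0,0]},{"jaw":-1,"xyz":[-28,0,-12],"angular":[0,-0.1,0]},{"jaw":-1,"xyz":[-40,0,-12],"angular":[0,-0.2,0]},{"jaw":-1,"xyz":[-50,0,-12],"angular":[0,-0.3,0]},{"jaw":-1,"xyz":[-52,0,-10],"angular":[0,-0.4,0]},{"jaw":-1,"xyz":[-52,0,-10],"angular":[0,-0.4,0]},{"jaw":-1,"xyz":[-52,0,-10],"angular":[0,-0.4,0]}]'
python3 - <<'E'
from h import *
st()
im,d=viewer.get_image("scene");P=cloud("scene",d);T=cloud("top",viewer.get_image("top")[1])
for Q in(P,T):
    q=Q[(abs(Q[...,1]-128)<14)&(Q[...,2]>14)&(Q[...,2]<60)&(Q[...,0]>690)&(Q[...,0]<840)]
    for x in range(692,830,10):
        k=q[abs(q[:,0]-x)<5]; print(x,len(k),np.round(np.median(k[:,2])) if len(k) else 0,end="; ")
    print()
E
```

```text
clock: 25.42
eef_pos: [778.7, 123.8, 36.0]
tool_rot: [-3.141, 0.398, 3.041]
force: [0.5, 0.3, -1.8]
width: 23.2
gripper_force: 59.2
clock 25.425
qpos [-0.262  0.952  0.021  1.611  0.532  0.235  0.72 ]
eef_pos [778.667 123.831  35.965]
tool_rot [-3.141  0.398  3.041]
force [ 0.491  0.346 -1.828]
width 23.218
692 0 0; 702 0 0; 712 0 0; 722 0 0; 732 18 31.0; 742 19 33.0; 752 17 33.0; 762 23 35.0; 772 11 33.0; 782 2 19.0; 792 0 0; 802 1 43.0; 812 0 0; 822 0 0; 
692 0 0; 702 0 0; 712 0 0; 722 0 0; 732 0 0; 742 0 0; 752 0 0; 762 0 0; 772 0 0; 782 0 0; 792 0 0; 802 0 0; 812 0 0; 822 0 0;
```

```bash
python3 -m creep '[{"jaw":-1,"xyz":[1,0,3],"angular":[0,0.12,0]},{"jaw":-1,"xyz":[3,0,7],"angular":[0,0.12,0]},{"jaw":-1,"xyz":[5,0,11],"angular":[0,0.12,0]},{"jaw":-1,"xyz":[5,0,11],"angular":[0,0.12,0]},{"jaw":0,"xyz":[5,0,11],"angular":[0,0.12,0]},{"jaw":0,"xyz":[5,0,11],"angular":[0,0.12,0]},{"jaw":0,"xyz":[5,0,11],"angular":[0,0.12,0]}]'
python3 - <<'E'
from h import *
st(); print(goto([758,126,120],3.04), goto([640,180,260],3.04))
E
```

```text
clock: 26.4
eef_pos: [779.0, 123.8, 24.8]
tool_rot: [-3.141, 0.281, 3.04]
force: [0.1, -0.7, 4.6]
width: 42.9
gripper_force: 2.2
clock 26.4
qpos [-0.149  0.989 -0.151  1.495  0.515  0.443  0.81 ]
eef_pos [779.009 123.804  24.839]
tool_rot [-3.141  0.281  3.04 ]
force [ 0.122 -0.681  4.587]
width 42.94
(array([ -6.1,   0. , -97.3]), array([-0.   ,  0.281,  0.   ])) (array([  73.1,   41.7, -265.9]), array([-0.   ,  0.281,  0.   ]))
```

```bash
python3 -m creep '[{"jaw":0,"xyz":[-1,0,-10],"angular":[0,0,0]},{"jaw":0.3,"xyz":[-4,0,-40],"angular":[0,0.1,0]},{"jaw":1,"xyz":[-8,0,-97],"angular":[0,0.281,0]},{"jaw":1,"xyz":[-10,0,-150],"angular":[0,0.281,0]},{"jaw":1,"xyz":[-10,0,-210],"angular":[0,0.281,0]},{"jaw":1,"xyz":[30,20,-260],"angular":[0,0.281,0]},{"jaw":1,"xyz":[73,42,-266],"angular":[0,0.281,0]},{"jaw":1,"xyz":[73,42,-266],"angular":[0,0.281,0]}]'
python3 - <<'E'
from h import *
st()
for n in("scene","top"):
    im,d=viewer.get_image(n);P=cloud(n,d)
    for o in silhouettes(n,"cap")[:4]:
        c=P[o["pixels"]]; k=c[c[:,2]>24]; print(n,round(o["score"],2),np.round(np.nanmedian(c,0)),cv2.minEnclosingCircle(k[:,:2].astype(np.float32)))
    q=P[(abs(P[...,1]-128)<50)&(P[...,2]>12)&(P[...,2]<60)&(P[...,0]>705)&(P[...,0]<860)];print(len(q),np.percentile(q,[3,50,97],axis=0).round().tolist() if len(q) else 0)
    cv2.imwrite(f"pics/{n}5.png",cv2.resize(im[100:280,220:460,::-1],(800,600)))
print(goto([457,263,140],3.046))
E
```

```text
clock: 27.4
eef_pos: [635.1, 184.8, 261.0]
tool_rot: [3.14, -0.005, 3.048]
force: [0.3, 0.7, -0.1]
width: 85.5
gripper_force: 0.0
clock 27.4
qpos [-0.086  0.666 -0.422  1.457  0.286  1.083  0.914]
eef_pos [635.069 184.757 260.957]
tool_rot [ 3.14  -0.005  3.048]
force [ 0.291  0.706 -0.079]
width 85.466
scene 0.82 [726. -50.  38.] ((690.5599365234375, 42.78423309326172), 160.95223999023438)
scene 0.71 [455. 272.  28.] ((459.20855712890625, 264.6785888671875), 31.138118743896484)
scene 0.44 [859. -38.  29.] ((754.9119873046875, 92.24205780029297), 192.81556701660156)
195 [[733.0, 106.0, 12.0], [775.0, 132.0, 17.0], [855.0, 177.0, 25.0]]
top 0.78 [839. -46.  29.] ((840.9141235351562, -47.61690139770508), 30.231287002563477)
top 0.71 [459. 263.  28.] ((457.53607177734375, 261.6642761230469), 27.291650772094727)
top 0.67 [625. 127. 150.] ((608.7470703125, 110.46449279785156), 66.60730743408203)
top 0.55 [751. -84.  39.] ((661.931884765625, -3.3808631896972656), 138.50454711914062)
0 0
(array([191.6,  64.7, 119.7]), array([-0.001, -0.001, -0.008]))
```

View pics/scene5.png

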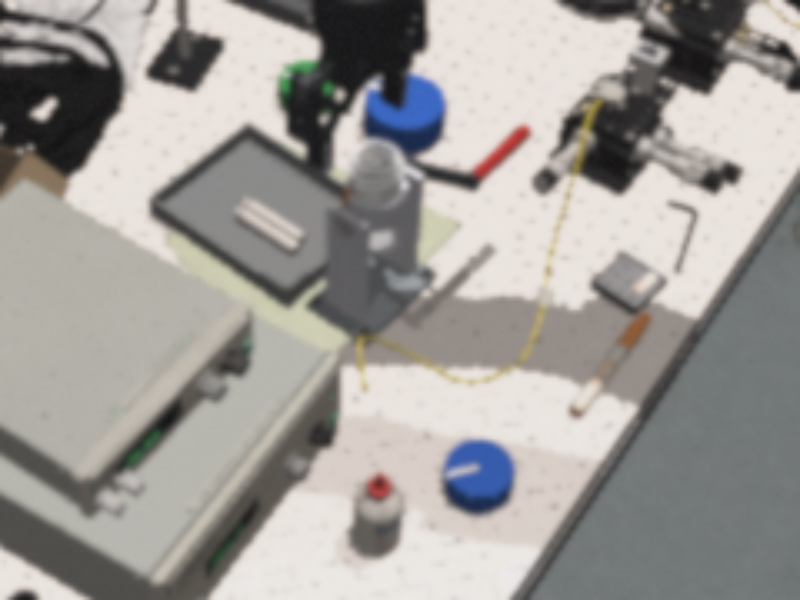

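Both posts now lie flat in the tray at (270,222), and the cap stands at (478,475). Next I fetch the cap.

```bash
python3 -m creep '[{"jaw":1,"xyz":[40,14,0],"angular":[0,0,0]},{"jaw":1,"xyz":[90,30,10],"angular":[0,0,0]},{"jaw":1,"xyz":[145,48,30],"angular":[0,0,0]},{"jaw":1,"xyz":[185,62,70],"angular":[0,0,0]},{"jaw":1,"xyz":[191,65,125],"angular":[0,0,0]},{"jaw":1,"xyz":[191,65,175],"angular":[0,0,0]},{"jaw":1,"xyz":[191,65,175],"angular":[0,0,0]},{"jaw":1,"xyz":[191,65,175],"angular":[0,0,0]}]'
python3 - <<'E'
from h import *
st(); print(goto([457,262,23],3.046))
E
```

```text
clock: 28.6
eef_pos: [458.0, 264.6, 86.1]
tool_rot: [3.14, 0.0, 3.039]
force: [0.7, -0.4, 1.2]
width: 85.4
gripper_force: 0.0
clock 28.6
qpos [-0.375  0.722 -0.306  1.983  0.428  0.498  0.479]
eef_pos [458.006 264.553  86.125]
tool_rot [3.14  0.    3.039]
force [ 0.72  -0.383  1.245]
width 85.378
(array([ 0.8, -2.7, 63.1]), array([ 0.001,  0.   , -0.007]))
```

```bash
python3 -m creep '[{"jaw":1,"xyz":[1,-2.5,30],"angular":[0,0,-0.007]},{"jaw":1,"xyz":[1,-2.5,50],"angular":[0,0,-0.007]},{"jaw":1,"xyz":[1,-2.5,62],"angular":[0,0,-0.007]},{"jaw":1,"xyz":[1,-2.5,62.5],"angular":[0,0,-0.007]},{"jaw":-1,"xyz":[1,-2.5,62.5],"angular":[0,0,-0.007]},{"jaw":-1,"xyz":[1,-2.5,62.5],"angular":[0,0,-0.007]},{"jaw":-1,"xyz":[1,-2.5,62.5],"angular":[0,0,-0.007]},{"jaw":-1,"xyz":[1,-2.5,62.5],"angular":[0,0,-0.007]}]'
python3 - <<'E'
from h import *
st(); print(goto([645.6,133.9,240],3.046))
E
```

```text
clock: 29.6
eef_pos: [455.9, 262.2, 24.1]
tool_rot: [3.141, 0.001, 3.047]
force: [-0.8, -1.0, 7.4]
width: 57.1
gripper_force: 62.8
clock 29.6
qpos [-0.426  0.825 -0.226  2.009  0.488  0.358  0.433]
eef_pos [455.95  262.224  24.101]
tool_rot [3.141e+00 1.000e-03 3.047e+00]
force [-0.821 -0.958  7.447]
width 57.114
(array([-201.1, -109.5, -215.9]), array([0.001, 0.001, 0.001]))
```

```bash
python3 -m creep '[{"jaw":-1,"xyz":[0,0,-30],"angular":[0,0,0]},{"jaw":-1,"xyz":[0,0,-80],"angular":[0,0,0]},{"jaw":-1,"xyz":[-10,-5,-135],"angular":[0,0,0]},{"jaw":-1,"xyz":[-30,-16,-185],"angular":[0,0,0]},{"jaw":-1,"xyz":[-75,-41,-210],"angular":[0,0,0]},{"jaw":-1,"xyz":[-125,-68,-210],"angular":[0,0,0]},{"jaw":-1,"xyz":[-170,-93,-210],"angular":[0,0,0]},{"jaw":-1,"xyz":[-195,-107,-210],"angular":[0,0,0]},{"jaw":-1,"xyz":[-200,-109.5,-210],"angular":[0,0,0]},{"jaw":-1,"xyz":[-200,-109.5,-210],"angular":[0,0,0]},{"jaw":-1,"xyz":[-200,-109.5,-210],"angular":[0,0,0]}]'
python3 - <<'E'
from h import *
st(); print(goto([644.8,134,194],3.046))
E
```

```text
clock: 30.98
eef_pos: [642.9, 135.6, 232.8]
tool_rot: [3.141, -0.002, 3.049]
force: [-0.3, 0.6, -0.8]
width: 56.9
gripper_force: 64.1
clock 30.975
qpos [ 0.002  0.689 -0.441  1.504  0.322  1.022  0.958]
eef_pos [642.858 135.632 232.788]
tool_rot [ 3.141e+00 -2.000e-03  3.049e+00]
force [-0.286  0.648 -0.82 ]
width 56.919
(array([-2.2, -1.5, 38.8]), array([ 0.001, -0.002,  0.003]))
```

```bash
python3 -m creep '[{"jaw":-1,"xyz":[-2,-1.5,10],"angular":[0,0,0]},{"jaw":-1,"xyz":[-2,-1.5,25],"angular":[0,0,0]},{"jaw":-1,"xyz":[-2,-1.5,34],"angular":[0,0,0]},{"jaw":-1,"xyz":[-2,-1.5,38],"angular":[0,0,0]},{"jaw":-1,"xyz":[-2,-1.5,41],"angular":[0,0,0]},{"jaw":-1,"xyz":[-2,-1.5,41],"angular":[0,0,0]}]'
python3 - <<'E'
from h import *
st()
E
```

```text
clock: 31.72
eef_pos: [645.7, 132.2, 193.3]
tool_rot: [-3.141, -0.001, 3.047]
force: [-4.5, -1.9, 10.7]
width: 57.1
gripper_force: 65.6
clock 31.725
qpos [-0.002  0.733 -0.425  1.537  0.346  0.948  0.941]
eef_pos [645.651 132.169 193.318]
tool_rot [-3.141e+00 -1.000e-03  3.047e+00]
force [-4.501 -1.884 10.662]
width 57.06
```

Contact came at the expected height, so I screw it down clockwise.

```bash
python3 -m creep '[{"jaw":-1,"xyz":[0,0,0.5],"angular":[0,0,0.17]},{"jaw":-1,"xyz":[0,0,1.2],"angular":[0,0,0.34]},{"jaw":-1,"xyz":[0,0,1.9],"angular":[0,0,0.51]},{"jaw":-1,"xyz":[0,0,2.6],"angular":[0,0,0.68]},{"jaw":-1,"xyz":[0,0,3.3],"angular":[0,0,0.85]},{"jaw":-1,"xyz":[0,0,4.1],"angular":[0,0,1.02]},{"jaw":-1,"xyz":[0,0,4.8],"angular":[0,0,1.19]},{"jaw":-1,"xyz":[0,0,5.5],"angular":[0,0,1.36]},{"jaw":-1,"xyz":[0,0,6.3],"angular":[0,0,1.53]},{"jaw":-1,"xyz":[0,0,7],"angular":[0,0,1.7]},{"jaw":-1,"xyz":[0,0,7.7],"angular":[0,0,1.87]},{"jaw":-1,"xyz":[0,0,7.7],"angular":[0,0,1.87]}]'
python3 - <<'E'
from h import *
st();print(ctrl.read_state()["torque"])
E
```

```text
clock: 33.22
eef_pos: [647.0, 134.1, 185.4]
tool_rot: [3.141, -0.003, 1.176]
force: [0.5, 1.7, 5.9]
width: 56.8
gripper_force: 64.8
clock 33.225
qpos [-0.299  0.713  0.091  1.553 -0.08   0.877 -0.573]
eef_pos [647.001 134.133 185.388]
tool_rot [ 3.141e+00 -3.000e-03  1.176e+00]
force [0.504 1.697 5.922]
width 56.787
[ 0.39647614  0.1350675  -0.15067561]
```

```bash
python3 -m creep '[{"jaw":-1,"xyz":[0,0,0.7],"angular":[0,0,0.17]},{"jaw":-1,"xyz":[0,0,1.4],"angular":[0,0,0.34]},{"jaw":-1,"xyz":[0,0,2.1],"angular":[0,0,0.51]},{"jaw":-1,"xyz":[0,0,2.8],"angular":[0,0,0.67]},{"jaw":-1,"xyz":[0,0,3],"angular":[0,0,0.77]},{"jaw":-1,"xyz":[0,0,3.2],"angular":[0,0,0.87]},{"jaw":-1,"xyz":[0,0,3.2],"angular":[0,0,0.97]},{"jaw":-1,"xyz":[0,0,3.2],"angular":[0,0,0.97]},{"jaw":-1,"xyz":[0,0,3.2],"angular":[0,0,0.97]}]'
python3 - <<'E'
from h import *
st();print(ctrl.read_state()["torque"])
E
```

```text
clock: 34.35
eef_pos: [648.3, 132.1, 183.4]
tool_rot: [3.141, -0.005, 0.207]
force: [0.4, -0.3, 11.5]
width: 56.7
gripper_force: 65.3
clock 34.35
qpos [-0.45   0.742  0.363  1.559 -0.313  0.894 -1.342]
eef_pos [648.276 132.095 183.391]
tool_rot [ 3.141 -0.005  0.207]
force [ 0.404 -0.289 11.478]
width 56.654
[-0.14892061  0.20742962 -0.13015588]
```

```bash
python3 -m creep '[{"jaw":1,"xyz":[0,0,-2],"angular":[0,0,0]},{"jaw":1,"xyz":[0,0,-2],"angular":[0,0,0]},{"jaw":1,"xyz":[0,0,-2],"angular":[0,0,0]},{"jaw":1,"xyz":[0,0,-10],"angular":[0,0,0]},{"jaw":1,"xyz":[0,0,-50],"angular":[0,0,0]},{"jaw":1,"xyz":[-30,0,-90],"angular":[0,0,0]},{"jaw":1,"xyz":[-90,0,-90],"angular":[0,0,0]},{"jaw":1,"xyz":[-120,0,-90],"angular":[0,0,0]},{"jaw":1,"xyz":[-120,0,-90],"angular":[0,0,0]}]'
python3 - <<'E'
from h import *
st()
out=[]
for n in("scene","top"):
    im,d=viewer.get_image(n);P=cloud(n,d);old=cv2.imread(f"pics/{n}0.png")
    b=P[(abs(P[...,0]-645)<26)&(abs(P[...,1]-135)<26)&(P[...,2]>178)&(P[...,2]<215)]
    P0=cloud(n,np.load(f"pics/{n}0.npy"));b0=P0[(abs(P0[...,0]-645)<26)&(abs(P0[...,1]-135)<26)&(P0[...,2]>178)&(P0[...,2]<215)]
    print(n,len(b),b.mean(0) if len(b) else 0,len(b0),b0.mean(0))
    sl=np.s_[125:200,285:385] if n=="scene" else np.s_[150:225,320:420]
    out.append(np.hstack([cv2.resize(old[sl],(400,300)),cv2.resize(im[sl][:,:,::-1],(400,300))]))
cv2.imwrite("pics/cmp.png",np.vstack(out))
E
```

```text
clock: 35.48
eef_pos: [526.8, 107.2, 271.6]
tool_rot: [-3.14, 0.001, 0.206]
force: [-0.5, 0.3, -0.2]
width: 85.3
gripper_force: 0.0
clock 35.475
qpos [-0.537  0.47   0.42   1.813 -0.238  0.91  -1.374]
eef_pos [526.814 107.216 271.635]
tool_rot [-3.14e+00  1.00e-03  2.06e-01]
force [-0.519  0.345 -0.23 ]
width 85.319
scene 253 [644.06049234 138.17905812 187.5099767 ] 240 [644.42665137 136.77491003 187.65659838]
top 307 [644.63956398 134.69033406 187.7117935 ] 302 [644.63596061 134.73503005 187.7835483 ]
```

View pics/cmp.png

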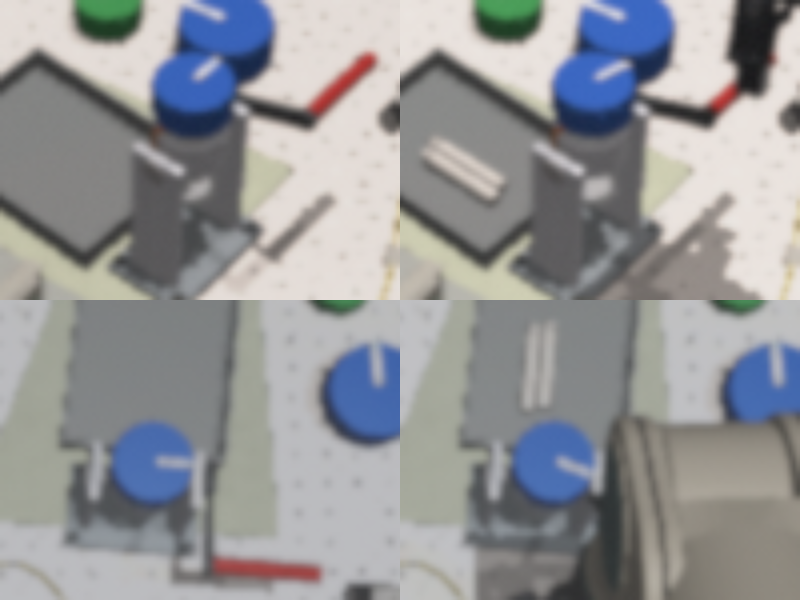

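The left column is the start and the right is now. The cap is at its original height, with its line about 0.3 rad clockwise past the start, so it is tight. The canister is upright and both posts lie in the tray at (465,165).

```bash
python3 -c "
from cell import ctrl
print(ctrl.finish_job())"
```

```text
the job is handed in; nothing more can be done
None
```

The job is handed in at about 35 s: both posts lie flat in the tray, though I had to pull them in with the gripper because they first came to rest leaning over its near wall, and the canister is upright with the cap screwed down tight.

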